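# Prop the dust flap of the stock bin and weigh out a bottle

### The job

Stand the tall slim tin upright in the open pocket beside the stock bin, so that it pushes the metal tail of the spring flap down and keeps the clear flap propped open by itself. Then take the tall round bottle out of the bin and stand it upright on the pan of the scale, never letting it tip over, and leave the tin holding the flap open.

Things in the scene. Friction and masses are not known exactly. Their poses are not given: they have to be found in the camera images.
- pocket (a point): Where the tin goes: on the floor (6 mm above the table) of the bin's open pocket; x along the flap's hinge, y towards the tray, z up. Pocket inside: x -75 to 75, y -36 to 62 mm, low curbs (24 mm), tray wall at y = 62. Tray inside: x -122 to 122, y 68 to 199, floor level with the pocket's, rim 84 mm higher. It holds the bottle and a low square jar (46 x 46 x 48 mm), 110 mm apart along x.
- flap (a joint): Clear flap over the tray: 0 shut (level), 1.57 upright, at most 1.8 rad. Hinge along x at y = 62, z = 89 mm from point pocket; flap 139 mm long. Its tail, a dark plate 90 mm wide, 80 long, rises 18 degrees out over the pocket, tip at z = 114. Light spring shut (about 2 N at the tail). A tin lowered onto the tail swings it down and stands in front of it; the flap then opens to about 1.4.
- tin: The prop: tall slim closed tin, bare steel with a white band, 54 mm in diameter, 130 mm tall, about 0.4 kg, standing upright on the table. Origin: centre of its underside, z up. A short tin of the same width (65 mm tall) and a wide tin (96 mm across) are bystanders.
- bottle: The tall round bottle in the bin: brown glass with a white cap, 34 mm in diameter and 78 mm tall (one straight width for gripping), about 0.1 kg, standing upright on the tray floor, under the flap. Origin: centre of its underside, z up.
- pan (a point): Centre of the top face of the scale's round steel pan, 132 mm in diameter, 56 mm above the table; the scale is a low black fixed box under it.
Mind the look-alikes: they are no part of the job. Leave any yellow look-alike of the tin alone.

How it is judged:
By the outcome, as a careful person would: the job done as asked, in the order asked, and still so for the second after the job is handed in, with the robot touching nothing.
It also fails if it takes over 69 s, if anything falls off the work surface, if the arm or the gripper's body presses on something with over 40 N, if the wrist force passes 120 N, or if a joint passes its speed limit or range.

### The arm

A 6-joint arm with a two-finger parallel gripper is mounted at the origin on the work surface. World frame = base frame: x ahead of the robot, y to its left, z up, the work surface at z = 0. Lengths are in m, angles in rad, forces in N, time in s.
With the tool pointing down it reaches from about 0.275 to 0.825 m from the base axis. Payload 4.9 kg.
Tool frame: the origin (TCP) lies at the very end of the fingers, on their centre line; the grasp point (between the pads) lies 19 mm behind it; z points along the fingers, y is the line along which they close (so a half turn about z gives the same grasp; the last joint's range is limited). The gripper opens to 85 mm and grips with 20 to 120 N. Pads are 22 mm wide; open, the fingers measure 114 mm over their backs; the gripper's body (76 mm by 85 mm) begins 54 mm behind the grasp point. The pads swing forward as they close: fully open they stand 13 mm farther back than shut.
Start: joints at [1.123, 0.326, -0.193, 1.052, 0, 1.437], TCP at [0.17, 0.523, 0.231] pointing down, gripper open.
Joint ranges: [-2.65, 2.65], [-0.97, 1.79], [-1.3, 1.35], [-1.93, 2.1], [-1.47, 1.37], [-3.14, 3.14]. Speed limits (rad/s): [2.57, 2.57, 3.14, 3.14, 3.14, 3.14].

### API

Orientations are given as a rotation vector (axis times angle).
In Python, from workcell import robot gives the robot as it stands. The module is installed in compiled form; this text tells all that it offers.
- The arm moves only by the tool send_rows, never from a script. Its argument "plan" is a list of rows, each a list of 2 entries, a list of its own where there are three numbers: the shift along the tool's x, y, z as a fraction of full scale, then the turn about the tool's z as a fraction of full scale. A call has 1 to 8 rows; each row shifts and turns the commanded pose from where the row before left it, along the tool's axes as they then stand; what a row does not reach is not made up. Full scale, the value 1, is 200 mm for a shift and 0.08 rad for a turn. A row lasts 1/12 s, in which the tool goes at most 41.7 mm and 7.16 degrees, less where a joint would pass 70% of its speed; a pose out of reach is approached as far as the arm can. A call with a number of a shift or a turn outside -1 to 1 is refused whole. A call with a gripper value outside its range is refused whole. "gripper" is the gripper command: -1 is shut, 1 is fully open, values between are in proportion, set as the call begins (left out, the last holds). The fingers move at their own pace and stop on an object; "newtons" is the grip in N (left out, the last holds). Time passes only in rows, so rows that do not move let the fingers close. It gives the time, the measured TCP pose, the force, the opening and the grip force at its end, in the units of the state.
- robot.state(): the state, without advancing time (a new reading comes with each control period).
- robot.grab_frame(name): name is "scene" or "top"; returns a dict with "color" (420x560x3 uint8, blue, green, red), "depth" (420x560 float32, m along the optical axis (not along the pixel's ray), 0 where there is no reading), "fx", "fy", "cx", "cy" (pixels), "origin" and "orientation" of the camera in the world. Camera axes: x right, y down, z forward; pixel columns grow to the right and rows downward; lengths in m; the calibration is good to about 2 mm. A picture is of the moment at which its call begins.
- robot.finish_job(): hands the job in; it is judged then, once.
The state is a dict: "t": time; "joint_positions": joint angles; "dq": joint speeds; "joint_efforts": joint torques, N m; "ee_pos": TCP position; "eef_rot": TCP orientation; "ft_force": force on the tool from outside, world axes, zero at the start; "moment": the same for the moment, N m; "opening": finger opening in m; "gripper_force": force on a finger pad.
Only numpy, scipy, OpenCV 4.12 (cv2) and the standard library are available. Lean on these libraries where they do the work, as an engineer would, in place of code of your own. Each camera call takes 0.05 s, during which the arm holds its last target. There are 200 camera calls.

## Working session

There is one attempt and no reset: what is moved stays moved. The work goes in short steps, Python scripts to look and compute and a tool call to move; the robot and the scene stay as the last step left them, time stands still between calls to the robot, and variables do not carry over. Pictures are saved under pics/ and viewed, at most 10 in all, crops included, and the job is handed in when it is done.

Besides the shell and the picture viewer there is one more tool, called after ">>>" in YAML: its name, and indented under it one key for each argument. send_rows: Moves the arm, as the interface text tells. Its arguments: {"type":"object","properties":{"plan":{"type":"array"},"gripper":{"type":"number"},"newtons":{"type":"number"}},"required":["plan"]}

```bash
mkdir -p pics
cat > h.py <<'E'
import numpy as np, cv2, pickle
from scipy.spatial.transform import Rotation as R
from workcell import robot
def grab(n, f=None):
    g=robot.grab_frame(n); pickle.dump(g,open(f'{n}.pkl','wb'))
    if f: cv2.imwrite(f'pics/{f}.png',g['color'])
    return g
def load(n): return pickle.load(open(f'{n}.pkl','rb'))
def rot(g):
    o=np.array(g['orientation'],float)
    return o if o.shape==(3,3) else R.from_rotvec(o).as_matrix()
def cloud(g):
    d=g['depth']; v,u=np.indices(d.shape)
    p=np.stack([(u-g['cx'])/g['fx']*d,(v-g['cy'])/g['fy']*d,d],-1)
    return p@rot(g).T+np.array(g['origin'])
E
python3 - <<'E'
from h import *
for n in('scene','top'):
    g=grab(n,n); print(n,g['origin'],g['orientation'],g['fx'])
print(robot.state())
a=cv2.imread('pics/scene.png');b=cv2.imread('pics/top.png')
E
```

```text
scene [1.35553876 0.06200362 0.80475203] [-1.75032147 -1.66314006  0.77930233] 431.4409003332025
top [0.33004259 0.06785791 1.00509701] [-2.14149577  2.09106099 -0.20458024] 409.95272926834826
{'t': 0.1, 'joint_positions': array([ 1.12277952e+00,  3.26896167e-01, -1.93477714e-01,  1.05202442e+00,
        3.37590000e-05,  1.43660583e+00]), 'dq': array([ 0.0003949 , -0.00090494,  0.00269261, -0.00096832, -0.00128886,
        0.00172747]), 'joint_efforts': array([-4.97819121e-05, -4.44238293e+01,  2.63038230e+01,  7.91239872e-03,
       -1.60102263e-04, -2.71689956e-06]), 'ee_pos': array([0.16952861, 0.52266564, 0.23056812]), 'eef_rot': array([-4.90859787e-01, -3.10250923e+00,  2.39490532e-03]), 'ft_force': array([0.69989711, 0.32839883, 0.17872942]), 'moment': array([0.02439474, 0.01501294, 0.05262885]), 'gripper_force': 0.0, 'opening': 0.08555076395839259}
```

View pics/scene.png

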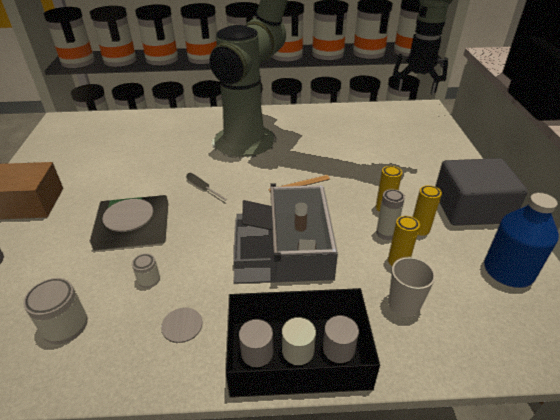

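View pics/top.png

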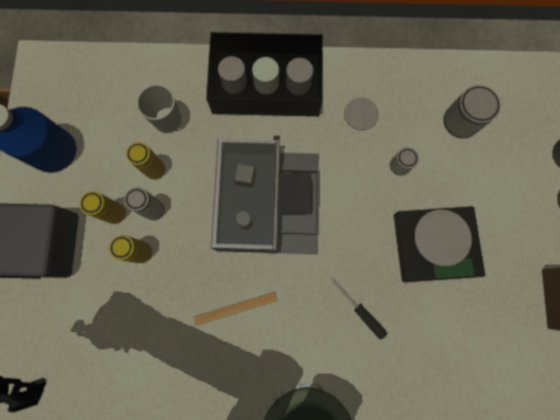

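Scene picture: the candidates for the tin are the steel one with a white band at scene (391,213) / top (136,199), three yellow look-alikes at top (140,155), (94,204) and (124,248), a short steel tin at scene (146,270), and a wide one at scene (57,308). The steel, tall, slim one at top (136,199) fits. The bottle is at scene (301,217) / top (243,219), the jar at top (245,175), and the pan at top (443,238). I'll confirm in a crop.

Run:
```python
from h import *
s=load('scene');t=load('top')
a=cv2.resize(s['color'][155:285,360:460],None,fx=4,fy=4,interpolation=2)
b=cv2.resize(s['color'][170:290,225:345],None,fx=3.33,fy=4.333,interpolation=2)
a=cv2.resize(a,(400,520));b=cv2.resize(b,(400,520))
cv2.imwrite('pics/crop1.png',cv2.convertScaleAbs(np.hstack([a,b]),alpha=1.5))
P=cloud(t);Q=cloud(s)
print('table',P[330,420],P[60,400])
C=np.vstack([P.reshape(-1,3)[t['depth'].ravel()>0],Q.reshape(-1,3)[s['depth'].ravel()>0]])
PT=P.reshape(-1,3)
def fit(n,x,y,zlo,zhi,r,src=PT):
    m=(np.hypot(src[:,0]-x,src[:,1]-y)<r)&(src[:,2]>zlo)&(src[:,2]<zhi)
    q=src[m]
    if len(q)<5: print(n,len(q));return
    c,rad=cv2.minEnclosingCircle(q[:,:2].astype(np.float32))
    print(n,len(q),'mec',np.round(c,4),round(rad,4),'mean',q.mean(0).round(4))
for n,(u,v) in dict(tin=(136,199),y1=(139,154),y2=(94,204),y3=(124,248),bottle=(243,219),jar=(245,175),pan=(443,238),cup=(155,103)).items():
    p=P[v,u]; print(n,p.round(4)); fit(n,p[0],p[1],p[2]-.008,p[2]+.01,.09 if n=='pan' else .045)
# bin
for n,(u,v) in dict(rimL=(217,195),rimB=(245,246),rimT=(250,142),rimR=(278,200),tail=(298,193),tailtip=(312,193),pfloor=(300,165),pf2=(300,245)).items(): print(n,P[v,u].round(4))
```

```text
table [ 0.23961283 -0.26206213 -0.00266856] [ 0.9368972  -0.23655456  0.0014573 ]
tin [0.512  0.3895 0.1307]
tin 487 mec [0.5139 0.3904] 0.0271 mean [0.5131 0.3891 0.1314]
y1 [0.6154 0.3931 0.1287]
y1 468 mec [0.6175 0.3968] 0.0273 mean [0.6164 0.3948 0.1311]
y2 [0.4987 0.4798 0.1312]
y2 496 mec [0.5026 0.4868] 0.0278 mean [0.502  0.4852 0.1315]
y3 [0.4047 0.405  0.1311]
y3 523 mec [0.4084 0.4127] 0.0279 mean [0.4072 0.4109 0.1315]
bottle [0.4786 0.1573 0.0986]
bottle 1241 mec [0.4786 0.1573] 0.045 mean [0.4782 0.1573 0.0972]
jar [0.5819 0.1574 0.0945]
jar 1159 mec [0.5819 0.1574] 0.045 mean [0.5818 0.1574 0.0972]
pan [ 0.4519 -0.3049  0.0562]
pan 2523 mec [ 0.4556 -0.3046] 0.0674 mean [ 0.4546 -0.3031  0.0567]
cup [0.7776 0.3963 0.0449]
cup 129 mec [0.761  0.3808] 0.0352 mean [0.7759 0.3912 0.0463]
rimL [0.5323 0.2185 0.0988]
rimB [0.4182 0.1502 0.0995]
rimT [0.6619 0.1489 0.0947]
rimR [0.5239 0.08   0.0992]
tail [0.5381 0.0355 0.1125]
tailtip [ 0.5642 -0.0035  0.004 ]
pfloor [0.6363 0.0277 0.0047]
pf2 [0.4327 0.0249 0.0086]
```

View pics/crop1.png

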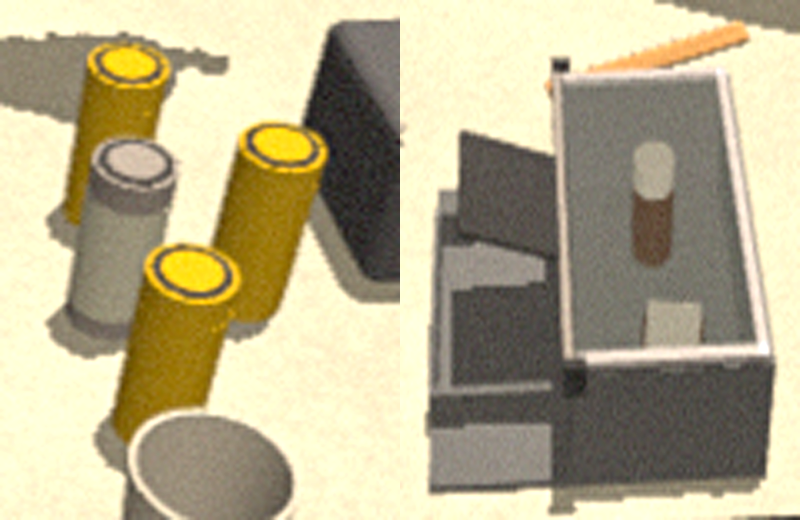

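The crop confirms it: the white-banded steel tin (scene ≈(391,200) for its top) stands among three yellow ones. The bottle cap centre is near scene (301.5,207), with the jar next to it, both under the flap. Next I'll get the bin frame and the bottle position.

Run:
```python
from h import *
s=load('scene');t=load('top')
P=cloud(t).reshape(-1,3);Q=cloud(s).reshape(-1,3)
for n,S in(('top',P),('scene',Q)):
    m=(S[:,2]>.086)&(S[:,2]<.104)&(abs(S[:,0]-.54)<.18)&(S[:,1]>.07)&(S[:,1]<.26)
    (c,sz,a)=cv2.minAreaRect((S[m,:2]*1000).astype(np.float32));print(n,'rim',np.round(c,1),np.round(sz,1),round(a,2),np.percentile(S[m],[1,50,99],axis=0).round(4).tolist())
    m=(S[:,2]>.0985)&(S[:,2]<.13)&(abs(S[:,0]-.54)<.1)&(S[:,1]>-.03)&(S[:,1]<.07)
    (c,sz,a)=cv2.minAreaRect((S[m,:2]*1000).astype(np.float32));print(n,'tail',np.round(c,1),np.round(sz,1),round(a,2))
    m=(S[:,2]>.02)&(S[:,2]<.036)&(abs(S[:,0]-.54)<.13)&(S[:,1]>-.08)&(S[:,1]<.09)
    (c,sz,a)=cv2.minAreaRect((S[m,:2]*1000).astype(np.float32));print(n,'curb',np.round(c,1),np.round(sz,1),round(a,2))
def ray(g,u,v,z):
    d=rot(g)@np.array([(u-g['cx'])/g['fx'],(v-g['cy'])/g['fy'],1]);o=np.array(g['origin']);return (o+d*(z-o[2])/d[2]).round(4)
print('bottle',ray(t,243,219,.084),ray(s,301.5,207,.084),'jar',ray(t,245,174,.054))
# top crop
c=cv2.resize(t['color'][125:265,205:330],None,fx=4.2,fy=4.2,interpolation=2);cv2.imwrite('pics/crop2.png',cv2.convertScaleAbs(c,alpha=1.6))
```

```text
top rim [542.2 149.3] [158.4 271.7] 89.68 [[0.4155, 0.0754, 0.09], [0.5371, 0.1521, 0.0974], [0.6673, 0.2266, 0.1022]]
top tail [541.4  39.3] [91.3 60.3] 0.87
top curb [541.9  31.8] [ 98.5 162.7] 89.69
scene rim [540.8 148.2] [156.4 277.1] 89.9 [[0.4164, 0.0743, 0.0877], [0.5637, 0.1497, 0.0964], [0.6746, 0.2249, 0.1015]]
scene tail [541.8  39.1] [95.2 62.2] 0.73
scene curb [579.4   8.9] [234.1  90. ] 27.52
bottle [0.481  0.1587 0.084 ] [0.4901 0.1606 0.084 ] jar [0.5956 0.1615 0.054 ]
```

View pics/crop2.png

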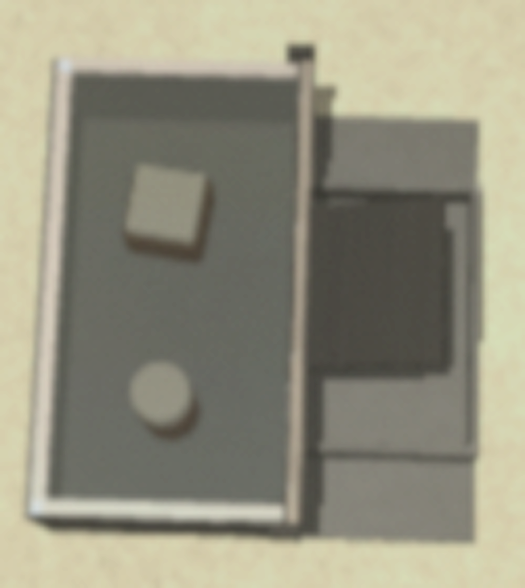

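The crop shows the cap centre at top pixel (243.3,219), the jar at (245.5,173), and the bin yaw near 0. I'll take the pocket origin as about (0.5415, 0.023). First I turn the fingers to the 49° line, which passes between the yellow tins.

Create d.py:
```python
import sys
from h import *
s=robot.state();Rm=R.from_rotvec(s['eef_rot']).as_matrix()
print('t',round(s['t'],2),'p',s['ee_pos'].round(4),'yaw_y',round(np.degrees(np.arctan2(Rm[1,1],Rm[0,1])),1),'open',round(s['opening'],4),'gf',round(s['gripper_force'],1),'F',s['ft_force'].round(1),'q',s['joint_positions'].round(2))
if len(sys.argv)>3:
    T=np.array(sys.argv[1:4],float); print('shift units',((T-s['ee_pos'])@Rm/.2).round(4))
```

```text
(no output)
```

>>> send_rows:
  plan:
    - [[0,0,0],1]
    - [[0,0,0],1]
    - [[0,0,0],1]
    - [[0,0,0],1]
    - [[0,0,0],1]
  gripper: 1

```text
t: 0.52
ee_pos: [0.1696, 0.5228, 0.2308]
eef_rot: [-1.103, -2.941, 0.002]
ft_force: [-0.0, 0.5, 1.6]
opening: 0.0858
gripper_force: 0.0
```

```bash
python3 d.py 0.5137 0.390 0.2306
```

```text
t 0.52 p [0.1696 0.5228 0.2308] yaw_y 48.9 open 0.0858 gf 0.0 F [-0.   0.5  1.6] q [ 1.12  0.33 -0.19  1.05  0.    1.84]
shift units [-1.7329e+00  6.3120e-01  7.0000e-04]
```

>>> send_rows:
  plan:
    - [[-0.08,0.03,0],0]
    - [[-0.17,0.06,0],0]
    - [[-0.17,0.06,0],0]
    - [[-0.17,0.06,0],0]
    - [[-0.17,0.06,0],0]
    - [[-0.17,0.06,0],0]
    - [[-0.17,0.06,0],0]
    - [[-0.17,0.06,0],0]

```text
t: 1.18
ee_pos: [0.422, 0.4238, 0.2309]
eef_rot: [-1.097, -2.943, 0.001]
ft_force: [-0.4, 1.2, -0.0]
opening: 0.0853
gripper_force: 0.0
```

>>> send_rows:
  plan:
    - [[-0.17,0.07,0],0]
    - [[-0.17,0.07,0],0]
    - [[-0.12,0.04,0],0]
    - [[0,0,0],0]
    - [[0,0,0],0]

```text
t: 1.6
ee_pos: [0.5147, 0.3908, 0.2302]
eef_rot: [-1.101, -2.941, 0.002]
ft_force: [-0.8, 0.8, -1.0]
opening: 0.0853
gripper_force: 0.0
```

```bash
python3 d.py 0.5137 0.390 0.082
```

```text
t 1.6 p [0.5147 0.3908 0.2302] yaw_y 49.0 open 0.0853 gf 0.0 F [-0.8  0.8 -1. ] q [0.54 0.51 0.09 1.15 0.   1.25]
shift units [ 5.00e-04 -5.00e-03  7.41e-01]
```

>>> send_rows:
  plan:
    - [[0,-0.005,0.1],0]
    - [[0,0,0.15],0]
    - [[0,0,0.15],0]
    - [[0,0,0.12],0]
    - [[0,0,0.1],0]
    - [[0,0,0.08],0]
    - [[0,0,0.04],0]
    - [[0,0,0],0]

```text
t: 2.27
ee_pos: [0.5105, 0.3909, 0.0812]
eef_rot: [-1.094, -2.942, 0.005]
ft_force: [-0.9, -0.4, 0.5]
opening: 0.0852
gripper_force: 0.0
```

>>> send_rows:
  plan:
    - [[0,0,0],0]
    - [[0,0,0],0]
    - [[0,0,0],0]
    - [[0,0,0],0]
    - [[0,0,0],0]
    - [[0,0,0],0]
    - [[0,0,0],0]
    - [[0,0,0],0]
  gripper: -1
  newtons: 40

```text
t: 2.93
ee_pos: [0.5137, 0.3914, 0.085]
eef_rot: [1.097, 2.943, 0.002]
ft_force: [-1.9, -1.2, 6.6]
opening: 0.0533
gripper_force: 41.2
```

```bash
python3 d.py 0.5137 0.390 0.30
```

```text
t 2.93 p [0.5137 0.3914 0.085 ] yaw_y 49.1 open 0.0533 gf 41.2 F [-1.9 -1.2  6.6] q [ 0.54  0.62 -0.11  0.84  0.    1.25]
shift units [-0.0052 -0.0033 -1.0752]
```

>>> send_rows:
  plan:
    - [[0,0,-0.05],0]
    - [[0,0,-0.12],0]
    - [[0,0,-0.15],0]
    - [[0,0,-0.15],0]
    - [[0,0,-0.15],0]
    - [[0,0,-0.15],0]
    - [[0,0,-0.15],0]
    - [[0,0,-0.08],0]

```text
t: 3.6
ee_pos: [0.514, 0.3916, 0.2879]
eef_rot: [1.097, 2.941, 0.006]
ft_force: [0.8, 0.5, -2.8]
opening: 0.0531
gripper_force: 42.8
```

>>> send_rows:
  plan:
    - [[0,0,0],0.5]
    - [[0,0,0],1]
    - [[0,0,0],1]
    - [[0,0,0],1]
    - [[0,0,0],1]
    - [[0,0,0],1]
    - [[0,0,0],1]
    - [[0,0,0],1]

```text
t: 4.27
ee_pos: [0.5129, 0.391, 0.2835]
eef_rot: [-1.923, -2.484, 0.0]
ft_force: [0.4, -1.0, -3.4]
opening: 0.0534
gripper_force: 42.9
```

>>> send_rows:
  plan:
    - [[0,0,0],1]
    - [[0,0,0],1]
    - [[0,0,0],1]
    - [[0,0,0],0.2]
    - [[0,0,0],0]
    - [[0,0,0],0]

```text
t: 4.77
ee_pos: [0.5131, 0.3911, 0.2834]
eef_rot: [-2.219, -2.224, 0.0]
ft_force: [0.6, 0.7, -4.2]
opening: 0.0534
gripper_force: 42.9
```

```bash
python3 d.py 0.5415 0.023 0.285
python3 - <<'E'
from h import *
g=grab('scene','lift'); t=grab('top')
c=cv2.resize(g['color'][90:300,220:470],None,fx=3,fy=2.85,interpolation=2);cv2.imwrite('pics/lift.png',cv2.convertScaleAbs(c,alpha=1.5))
E
```

```text
t 4.77 p [0.5131 0.3911 0.2834] yaw_y 0.1 open 0.0534 gf 42.9 F [ 0.6  0.7 -4.2] q [0.54 0.49 0.18 1.27 0.   2.11]
shift units [-1.8406  0.1375 -0.0081]
```

View pics/lift.png

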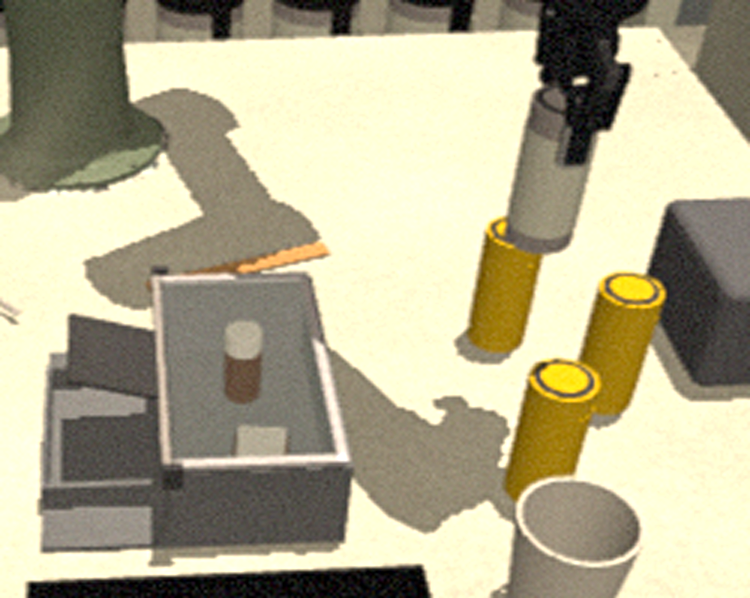

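The tin is held upright at crop (550,170) and the three yellow tins are untouched. Now I carry it over to the pocket.

>>> send_rows:
  plan:
    - [[-0.05,0,-0.01],0]
    - [[-0.1,0.01,0],0]
    - [[-0.15,0.01,0],0]
    - [[-0.17,0.02,0],0]
    - [[-0.17,0.02,0],0]
    - [[-0.17,0.02,0],0]
    - [[-0.17,0.02,0],0]
    - [[-0.17,0.02,0],0]

```text
t: 5.53
ee_pos: [0.537, 0.1589, 0.2857]
eef_rot: [2.219, 2.223, 0.0]
ft_force: [0.7, -0.0, -2.9]
opening: 0.0529
gripper_force: 42.9
```

>>> send_rows:
  plan:
    - [[-0.17,0.01,0],0]
    - [[-0.17,0,0],0]
    - [[-0.16,0,0],0]
    - [[-0.12,0,0],0]
    - [[-0.06,0,0],0]
    - [[0,0,0],0]
    - [[0,0,0],0]
    - [[0,0,0],0]

```text
t: 6.2
ee_pos: [0.5393, 0.0259, 0.2854]
eef_rot: [-2.219, -2.223, -0.001]
ft_force: [-0.3, 0.1, -3.2]
opening: 0.0531
gripper_force: 42.9
```

```bash
python3 d.py 0.5415 0.022 0.215
```

```text
t 6.2 p [0.5393 0.0259 0.2854] yaw_y 0.1 open 0.0531 gf 42.9 F [-0.3  0.1 -3.2] q [-0.09  0.28 -0.12  1.17  0.    1.48]
shift units [-0.0198  0.0108  0.3519]
```

>>> send_rows:
  plan:
    - [[-0.02,0.01,0.06],0]
    - [[0,0,0.1],0]
    - [[0,0,0.1],0]
    - [[0,0,0.1],0]
    - [[0,0,0.06],0]
    - [[0,0,0.05],0]
    - [[0,0,0.05],0]
    - [[0,0,0.05],0]

```text
t: 6.87
ee_pos: [0.5417, 0.022, 0.1712]
eef_rot: [2.218, 2.224, 0.001]
ft_force: [-1.6, 1.0, 1.0]
opening: 0.0533
gripper_force: 43.6
```

```bash
python3 d.py 0.5415 0.022 0.091
```

```text
t 6.87 p [0.5417 0.022  0.1712] yaw_y 0.1 open 0.0533 gf 43.6 F [-1.6  1.   1. ] q [-0.1   0.36 -0.31  0.9   0.    1.47]
shift units [ 1.000e-04 -1.000e-03  4.009e-01]
```

>>> send_rows:
  plan:
    - [[0,0,0.05],0]
    - [[0,0,0.05],0]
    - [[0,0,0.05],0]
    - [[0,0,0.05],0]
    - [[0,0,0.04],0]
    - [[0,0,0.03],0]
    - [[0,0,0],0]
    - [[0,0,0],0]

```text
t: 7.53
ee_pos: [0.5409, 0.0209, 0.1166]
eef_rot: [-2.22, -2.222, 0.003]
ft_force: [-0.1, -1.6, -2.8]
opening: 0.0533
gripper_force: 42.9
```

```bash
python3 d.py 0.5415 0.022 0.091
python3 - <<'E'
from h import *
g=grab('scene'); t=grab('top')
c=cv2.resize(g['color'][90:300,210:360],None,fx=2.67,fy=2.67,interpolation=2);c=np.hstack([c,cv2.resize(t['color'][100:310,190:340],None,fx=2.67,fy=2.67)])[:, :800];cv2.imwrite('pics/low.png',cv2.convertScaleAbs(c,alpha=1.5))
E
```

```text
t 7.53 p [0.5409 0.0209 0.1166] yaw_y 0.0 open 0.0533 gf 42.9 F [-0.1 -1.6 -2.8] q [-0.1   0.42 -0.38  0.78 -0.    1.47]
shift units [0.0057 0.0035 0.128 ]
```

View pics/low.png

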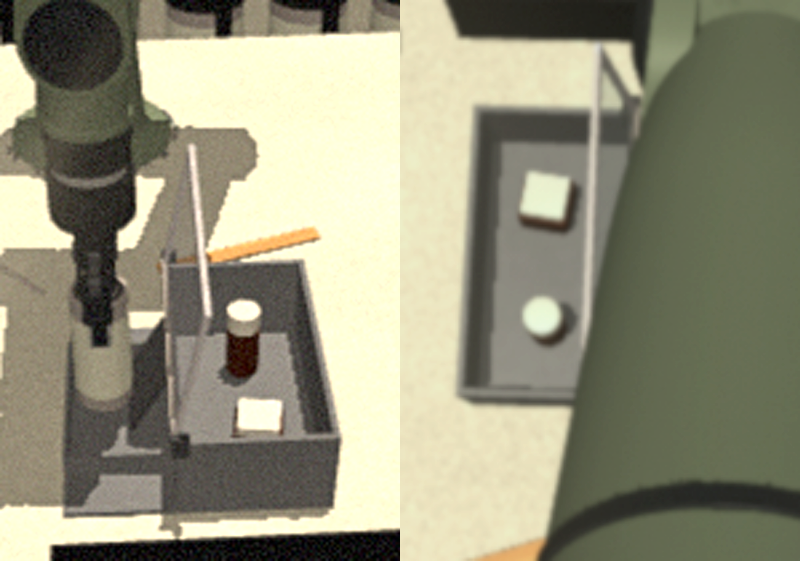

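The tin (crop (100,350)) has pushed the tail down, the flap stands open, and the bottle is exposed at left crop (243,330). I'll lower the last 25 mm.

>>> send_rows:
  plan:
    - [[0.005,0.003,0.04],0]
    - [[0,0,0.03],0]
    - [[0,0,0.02],0]
    - [[0,0,0.015],0]
    - [[0,0,0.01],0]
    - [[0,0,0],0]
    - [[0,0,0],0]

```text
t: 8.22
ee_pos: [0.5417, 0.0219, 0.094]
eef_rot: [-2.22, -2.222, 0.002]
ft_force: [-1.0, -3.1, -3.2]
opening: 0.0532
gripper_force: 42.9
```

```bash
python3 d.py 0.5415 0.022 0.091
python3 - <<'E'
from h import *
for n in('top','scene'):
    g=load(n);S=cloud(g).reshape(-1,3)
    m=(np.hypot(S[:,0]-.485,S[:,1]-.16)<.035)&(S[:,2]>.075)&(S[:,2]<.092)
    q=S[m];print(n,len(q));
    if len(q)>4: print(cv2.minEnclosingCircle(q[:,:2].astype(np.float32)),q.mean(0))
E
```

```text
t 8.22 p [0.5417 0.0219 0.094 ] yaw_y 0.1 open 0.0532 gf 42.9 F [-1.  -3.1 -3.2] q [-0.1   0.44 -0.4   0.73 -0.    1.47]
shift units [ 0.0006 -0.0012  0.0149]
top 164
((0.48538726568222046, 0.16011427342891693), 0.016586242243647575) [0.48435149 0.1599225  0.08479331]
scene 102
((0.48554012179374695, 0.15906457602977753), 0.01658470928668976) [0.48890593 0.15819021 0.08230944]
```

>>> send_rows:
  plan:
    - [[0,0,0.008],0]
    - [[0,0,0.006],0]
    - [[0,0,0],0]
    - [[0,0,0],0]

```text
t: 8.55
ee_pos: [0.5423, 0.0221, 0.0916]
eef_rot: [2.22, 2.222, 0.0]
ft_force: [-0.1, -1.7, -3.7]
opening: 0.0533
gripper_force: 42.9
```

>>> send_rows:
  plan:
    - [[0,0,0.005],0]
    - [[0,0,0],0]
    - [[0,0,0],0]

```text
t: 8.8
ee_pos: [0.5424, 0.0222, 0.091]
eef_rot: [2.22, 2.222, 0.001]
ft_force: [-1.4, -1.9, 2.9]
opening: 0.0535
gripper_force: 43.3
```

Contact: Fz has gone from -3.7 to +2.9 N. Releasing.

>>> send_rows:
  plan:
    - [[0,0,0],0]
    - [[0,0,0],0]
    - [[0,0,0],0]
    - [[0,0,0],0]
    - [[0,0,0],0]
    - [[0,0,0],0]
  gripper: 1

```text
t: 9.3
ee_pos: [0.5421, 0.0223, 0.0905]
eef_rot: [-2.22, -2.223, -0.0]
ft_force: [-0.2, 1.0, 0.2]
opening: 0.0857
gripper_force: 0.0
```

>>> send_rows:
  plan:
    - [[0,0,-0.03],0]
    - [[0,0,-0.06],0]
    - [[0,0,-0.1],0]
    - [[0,0,-0.15],0]
    - [[0,0,-0.18],0]
    - [[0,0,-0.18],0]
    - [[0,0,-0.18],0]
    - [[0,0,-0.18],0]

```text
t: 9.97
ee_pos: [0.5417, 0.0222, 0.3049]
eef_rot: [2.22, 2.222, 0.001]
ft_force: [0.6, 0.2, -0.5]
opening: 0.0856
gripper_force: 0.0
```

>>> send_rows:
  plan:
    - [[0,0,-0.12],0]
    - [[0,0,-0.06],0]
    - [[0,0,0],0]
  gripper: 0.2

```text
t: 10.22
ee_pos: [0.5436, 0.0221, 0.3425]
eef_rot: [2.217, 2.219, 0.007]
ft_force: [0.5, -0.4, 0.1]
opening: 0.0521
gripper_force: 0.0
```

```bash
python3 d.py 0.485 0.160 0.30
python3 - <<'E'
from h import *
g=grab('scene'); t=grab('top')
S=cloud(g).reshape(-1,3)
m=(abs(S[:,0]-.54)<.06)&(abs(S[:,1]-.02)<.05)&(S[:,2]>.125)&(S[:,2]<.145);print(m.sum(),S[m].mean(0),cv2.minEnclosingCircle(S[m,:2].astype(np.float32)))
m=(abs(S[:,0]-.54)<.14)&(S[:,1]>.06)&(S[:,1]<.15)&(S[:,2]>.12)&(S[:,2]<.26);print('flap',m.sum(),S[m][np.argsort(S[m,2])][::max(1,m.sum()//12)].round(3).tolist())
c=cv2.resize(g['color'][90:300,210:360],None,fx=2.67,fy=2.67,interpolation=2);c=np.hstack([c,cv2.resize(t['color'][100:310,190:340],None,fx=2.67,fy=2.67)])[:, :800];cv2.imwrite('pics/rel.png',cv2.convertScaleAbs(c,alpha=1.5))
E
```

```text
t 10.22 p [0.5436 0.0221 0.3425] yaw_y 0.1 open 0.0521 gf 0.0 F [ 0.5 -0.4  0.1] q [-0.1   0.26  0.    1.3   0.    1.47]
shift units [ 0.6901 -0.2936  0.2102]
313 [0.54811134 0.01273453 0.13530585] ((0.5434261560440063, 0.01191963255405426), 0.028350267559289932)
flap 1169 [[0.621, 0.088, 0.12], [0.609, 0.091, 0.131], [0.545, 0.094, 0.142], [0.55, 0.097, 0.153], [0.555, 0.099, 0.163], [0.505, 0.102, 0.173], [0.42, 0.103, 0.183], [0.496, 0.107, 0.193], [0.616, 0.109, 0.203], [0.49, 0.112, 0.212], [0.451, 0.115, 0.224], [0.629, 0.115, 0.229], [0.506, 0.116, 0.232]]
```

View pics/rel.png

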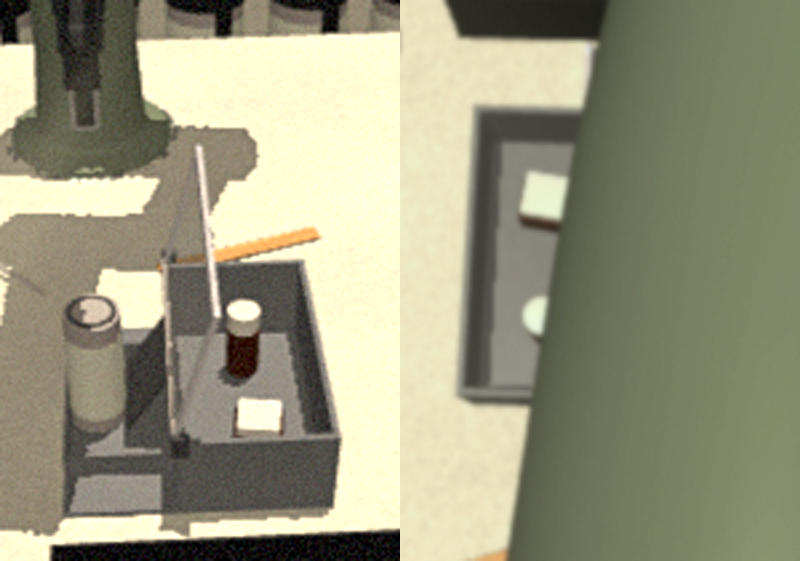

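The tin stands upright at (0.543, 0.012), resting near the pocket's outer curb, and the flap is propped open at about 1.33 rad with its top edge at y=0.116. The bottle is clear at left crop (243,330). I'll approach it 6 mm to the far side to keep the gripper body off the flap.

>>> send_rows:
  plan:
    - [[0.06,-0.03,0],0]
    - [[0.13,-0.05,0],0]
    - [[0.16,-0.06,0],0]
    - [[0.16,-0.06,0],0]
    - [[0.13,-0.05,0],0]
    - [[0.08,-0.04,0],0]
    - [[0,0,0],0]
    - [[0,0,0],0]

```text
t: 10.98
ee_pos: [0.4825, 0.167, 0.3372]
eef_rot: [-2.217, -2.224, 0.003]
ft_force: [0.8, 0.6, -0.1]
opening: 0.0514
gripper_force: 0.0
```

```bash
python3 d.py 0.485 0.166 0.045
```

```text
t 10.98 p [0.4825 0.167  0.3372] yaw_y 0.2 open 0.0514 gf 0.0 F [ 0.8  0.6 -0.1] q [ 0.19  0.21 -0.09  1.28 -0.    1.76]
shift units [-0.0042  0.0159  1.4611]
```

>>> send_rows:
  plan:
    - [[-0.005,0.015,0.08],0]
    - [[0,0,0.12],0]
    - [[0,0,0.12],0]
    - [[0,0,0.12],0]
    - [[0,0,0.12],0]
    - [[0,0,0.12],0]
    - [[0,0,0.1],0]
    - [[0,0,0.08],0]

```text
t: 11.65
ee_pos: [0.4858, 0.1638, 0.1638]
eef_rot: [-2.221, -2.219, 0.004]
ft_force: [-0.9, -0.1, -0.1]
opening: 0.0513
gripper_force: 0.0
```

>>> send_rows:
  plan:
    - [[0,0,0.08],0]
    - [[0,0,0.08],0]
    - [[0,0,0.06],0]
    - [[0,0,0.04],0]
    - [[0,0,0],0]

```text
t: 12.07
ee_pos: [0.4855, 0.164, 0.1123]
eef_rot: [-2.22, -2.219, 0.006]
ft_force: [0.1, -0.5, -1.0]
opening: 0.051
gripper_force: 0.0
```

```bash
python3 d.py 0.485 0.166 0.045;  python3 - <<'E'
from h import *
g=grab('scene'); t=grab('top')
c=cv2.resize(g['color'][40:270,230:350],None,fx=2.6,fy=2.6,interpolation=2);cv2.imwrite('pics/app.png',cv2.convertScaleAbs(c,alpha=1.5))
E
```

```text
t 12.07 p [0.4855 0.164  0.1123] yaw_y -0.0 open 0.051 gf 0.0 F [ 0.1 -0.5 -1. ] q [ 0.18  0.38 -0.45  0.74 -0.    1.75]
shift units [ 0.0105 -0.001   0.3365]
```

View pics/app.png

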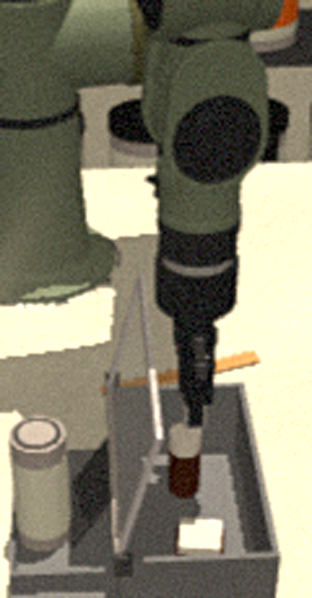

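The gripper sits over the bottle (crop (187,440)), clear of the flap on its left. Lowering onto it.

>>> send_rows:
  plan:
    - [[0.01,0,0.05],0]
    - [[0,0,0.07],0]
    - [[0,0,0.07],0]
    - [[0,0,0.06],0]
    - [[0,0,0.05],0]
    - [[0,0,0.035],0]
    - [[0,0,0],0]
    - [[0,0,0],0]

```text
t: 12.83
ee_pos: [0.487, 0.1671, 0.0474]
eef_rot: [-2.22, -2.222, 0.0]
ft_force: [0.4, 1.4, 0.4]
opening: 0.0512
gripper_force: 0.0
```

```bash
python3 d.py 0.485 0.166 0.045
```

```text
t 12.83 p [0.487  0.1671 0.0474] yaw_y 0.1 open 0.0512 gf 0.0 F [0.4 1.4 0.4] q [ 0.19  0.47 -0.52  0.59  0.    1.76]
shift units [-0.0056 -0.0099  0.0121]
```

>>> send_rows:
  plan:
    - [[-0.01,-0.01,0.01],0]
    - [[0,0,0],0]
    - [[0,0,0],0]
    - [[0,0,0],0]
    - [[0,0,0],0]
    - [[0,0,0],0]
    - [[0,0,0],0]
    - [[0,0,0],0]
  gripper: -1
  newtons: 25

```text
t: 13.5
ee_pos: [0.4851, 0.1651, 0.0458]
eef_rot: [2.22, 2.222, 0.0]
ft_force: [-1.1, -0.1, 4.4]
opening: 0.0339
gripper_force: 26.5
```

```bash
python3 d.py 0.485 0.166 0.34
```

```text
t 13.5 p [0.4851 0.1651 0.0458] yaw_y 0.1 open 0.0339 gf 26.5 F [-1.1 -0.1  4.4] q [ 0.18  0.47 -0.53  0.58 -0.    1.75]
shift units [ 4.5000e-03 -1.0000e-04 -1.4711e+00]
```

>>> send_rows:
  plan:
    - [[0,0,-0.03],0]
    - [[0,0,-0.07],0]
    - [[0,0,-0.1],0]
    - [[0,0,-0.12],0]
    - [[0,0,-0.12],0]
    - [[0,0,-0.12],0]
    - [[0,0,-0.12],0]
    - [[0,0,-0.12],0]

```text
t: 14.17
ee_pos: [0.4846, 0.1651, 0.2068]
eef_rot: [-2.22, -2.222, 0.0]
ft_force: [0.1, 0.4, -0.8]
opening: 0.0334
gripper_force: 26.3
```

>>> send_rows:
  plan:
    - [[0,0,-0.12],0]
    - [[0,0,-0.12],0]
    - [[0,0,-0.12],0]
    - [[0,0,-0.12],0]
    - [[0,0,-0.1],0]
    - [[0,0,-0.06],0]
    - [[0,0,0],0]
    - [[0,0,0],0]

```text
t: 14.83
ee_pos: [0.4851, 0.1651, 0.3337]
eef_rot: [2.22, 2.222, 0.001]
ft_force: [-0.2, -0.2, -0.7]
opening: 0.0337
gripper_force: 26.3
```

```bash
python3 d.py 0.4555 -0.2985 0.34
```

```text
t 14.83 p [0.4851 0.1651 0.3337] yaw_y 0.1 open 0.0337 gf 26.3 F [-0.2 -0.2 -0.7] q [ 0.18  0.21 -0.09  1.27  0.    1.75]
shift units [-2.3181 -0.1504 -0.0322]
```

>>> send_rows:
  plan:
    - [[-0.04,0,-0.01],0]
    - [[-0.09,-0.01,-0.02],0]
    - [[-0.13,-0.01,0],0]
    - [[-0.16,-0.01,0],0]
    - [[-0.16,-0.01,0],0]
    - [[-0.16,-0.01,0],0]
    - [[-0.16,-0.01,0],0]
    - [[-0.16,-0.01,0],0]

```text
t: 15.5
ee_pos: [0.4699, -0.0486, 0.3382]
eef_rot: [-2.219, -2.221, 0.002]
ft_force: [0.7, 0.0, -1.3]
opening: 0.0333
gripper_force: 26.3
```

>>> send_rows:
  plan:
    - [[-0.16,-0.01,0],0]
    - [[-0.16,-0.01,0],0]
    - [[-0.16,-0.01,0],0]
    - [[-0.16,-0.01,0],0]
    - [[-0.16,-0.01,0],0]
    - [[-0.16,-0.01,0],0]
    - [[-0.14,-0.01,0],0]
    - [[-0.1,-0.01,0],0]

```text
t: 16.17
ee_pos: [0.454, -0.2895, 0.3378]
eef_rot: [-2.221, -2.218, 0.002]
ft_force: [0.4, -0.2, -0.9]
opening: 0.0334
gripper_force: 26.3
```

>>> send_rows:
  plan:
    - [[-0.06,0,0],0]
    - [[-0.02,0,0],0]
    - [[0,0,0],0]
    - [[0,0,0],0]

```text
t: 16.5
ee_pos: [0.4553, -0.302, 0.339]
eef_rot: [-2.219, -2.222, -0.001]
ft_force: [-0.1, 0.4, -1.4]
opening: 0.0334
gripper_force: 26.3
```

```bash
python3 d.py 0.4555 -0.2985 0.105
python3 - <<'E'
from h import *
g=grab('scene'); S=cloud(g); 
c=cv2.resize(g['color'][60:290,70:350],None,fx=2.6,fy=2.6,interpolation=2);cv2.imwrite('pics/carry.png',cv2.convertScaleAbs(c,alpha=1.5))
E
```

```text
t 16.5 p [ 0.4553 -0.302   0.339 ] yaw_y 0.1 open 0.0334 gf 26.3 F [-0.1  0.4 -1.4] q [-0.72  0.27  0.01  1.31  0.    0.85]
shift units [0.0159 0.0021 1.1701]
```

View pics/carry.png

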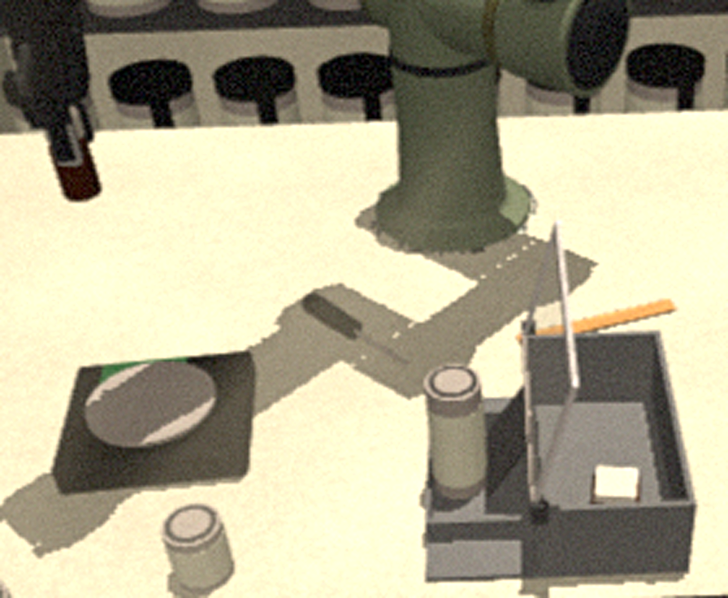

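The bottle is held upright at crop (78,165), and the tin at (455,430) still props the flap. Lowering over the pan at (150,400).

>>> send_rows:
  plan:
    - [[0.015,0,0.06],0]
    - [[0,0,0.12],0]
    - [[0,0,0.15],0]
    - [[0,0,0.15],0]
    - [[0,0,0.15],0]
    - [[0,0,0.15],0]
    - [[0,0,0.15],0]
    - [[0,0,0.1],0]

```text
t: 17.22
ee_pos: [0.4547, -0.2975, 0.1312]
eef_rot: [-2.216, -2.223, -0.0]
ft_force: [-0.5, -0.2, -1.0]
opening: 0.0334
gripper_force: 26.2
```

>>> send_rows:
  plan:
    - [[0,0,0.07],0]
    - [[0,0,0.05],0]
    - [[0,0,0.03],0]
    - [[0,0,0],0]
    - [[0,0,0],0]

```text
t: 17.63
ee_pos: [0.4559, -0.2998, 0.1041]
eef_rot: [2.219, 2.223, 0.0]
ft_force: [-0.2, 0.2, -1.5]
opening: 0.0334
gripper_force: 26.2
```

```bash
python3 d.py 0.4555 -0.2985 0.096
```

```text
t 17.63 p [ 0.4559 -0.2998  0.1041] yaw_y 0.1 open 0.0334 gf 26.2 F [-0.2  0.2 -1.5] q [-0.72  0.44 -0.38  0.75  0.    0.85]
shift units [ 0.0066 -0.0021  0.0407]
```

>>> send_rows:
  plan:
    - [[0,0,0.015],0]
    - [[0,0,0.01],0]
    - [[0,0,0.007],0]
    - [[0,0,0],0]
    - [[0,0,0],0]

```text
t: 18.05
ee_pos: [0.4554, -0.3, 0.0972]
eef_rot: [2.22, 2.222, 0.0]
ft_force: [-0.0, -0.0, -0.4]
opening: 0.0333
gripper_force: 26.2
```

>>> send_rows:
  plan:
    - [[0,0,0.005],0]
    - [[0,0,0.004],0]
    - [[0,0,0],0]
    - [[0,0,0],0]

```text
t: 18.38
ee_pos: [0.4556, -0.3002, 0.0958]
eef_rot: [2.22, 2.222, -0.0]
ft_force: [-0.7, 0.8, 4.5]
opening: 0.0337
gripper_force: 26.6
```

Contact at 4.5 N. Releasing and withdrawing straight up.

>>> send_rows:
  plan:
    - [[0,0,0],0]
    - [[0,0,0],0]
    - [[0,0,0],0]
    - [[0,0,0],0]
    - [[0,0,0],0]
    - [[0,0,0],0]
  gripper: 0.4

```text
t: 18.88
ee_pos: [0.4554, -0.2999, 0.0952]
eef_rot: [-2.22, -2.222, 0.0]
ft_force: [-0.8, -0.2, 0.7]
opening: 0.06
gripper_force: 0.0
```

>>> send_rows:
  plan:
    - [[0,0,-0.03],0]
    - [[0,0,-0.06],0]
    - [[0,0,-0.1],0]
    - [[0,0,-0.15],0]
    - [[0,0,-0.15],0]
    - [[0,0,-0.15],0]
    - [[0,0,-0.1],0]
    - [[0,0,-0.04],0]

```text
t: 19.55
ee_pos: [0.4568, -0.301, 0.2553]
eef_rot: [2.216, 2.219, 0.001]
ft_force: [0.6, -0.1, 0.1]
opening: 0.0597
gripper_force: 0.0
```

>>> send_rows:
  plan:
    - [[0,0,0],0]
    - [[0,0,0],0]
    - [[0,0,0],0]
    - [[0,0,0],0]

```text
t: 19.88
ee_pos: [0.4546, -0.2993, 0.2495]
eef_rot: [-2.218, -2.22, 0.0]
ft_force: [-0.0, -0.2, -0.0]
opening: 0.0597
gripper_force: 0.0
```

```bash
python3 d.py
python3 - <<'E'
from h import *
g=grab('scene')
cv2.imwrite('pics/end.png',cv2.convertScaleAbs(cv2.resize(g['color'][60:290,70:350],None,fx=2.6,fy=2.6,interpolation=2),alpha=1.5))
E
```

```text
t 19.88 p [ 0.4546 -0.2993  0.2495] yaw_y 0.1 open 0.0597 gf 0.0 F [-0.  -0.2 -0. ] q [-0.72  0.31 -0.17  1.09 -0.    0.85]
```

View pics/end.png

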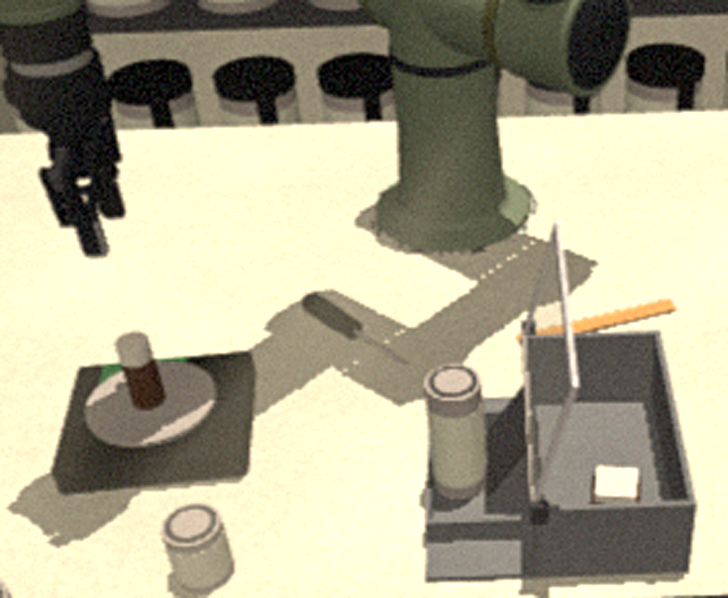

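The bottle stands upright on the pan (crop (142,370)), the tin at (455,430) holds the flap open, and the gripper is clear of everything. Handing in.

```bash
python3 -c "
from workcell import robot
print(robot.finish_job())"
```

```text
the job is handed in; nothing more can be done
None
```

The job is handed in: the tin stands in the pocket holding the flap open, and the bottle stands upright on the scale's pan. It took about 20 s of the 69 s allowed.

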